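Seat the crucible and set the melting furnace to its third heat

TASK

First turn the heat selector on the control box all the way back to its off stop. With the heat off, lower the crucible gently into the furnace's tapered mouth until it sits fully home, centred and upright, and let go of it. Then turn the selector to the third click from the off stop and let go, without disturbing the horseshoe, the wire brush or the hammer.

Things in the scene. Friction and masses are not known exactly. Their poses are not given: they have to be found in the camera images.
- dial (a joint): Selector angle in rad from the off stop (0, hard stop), growing clockwise seen from above. Seven detents 0.45 apart: off 0, then 0.45, 0.90, 1.35 (third click), ... 2.70 (other hard stop). Passing a click takes about 0.1 N m; between clicks a spring pulls it into the nearer one. It starts anywhere from the first to the third click.
- dial_grip (a point): Grip point on the selector's vertical axis, 27 mm above the box's panel. Black upright bar 48 mm long, 16 wide, top 41 mm above the panel, on a round skirt of 24 mm radius, its top 8 mm above the panel. The point turns with it: x along the bar to its marked end (white line), z up. Panel marks at 37 mm radius: white square (off), then six red dots growing clockwise.
- controller: Blue control box with an aluminium panel on top, 150 (x) by 130 (y) by 90 mm high, fixed to the table; stands to the left or to the right of the crucible. Origin at the centre of its underside, z up; the selector's axis passes through it. The third click's mark lies on its +x side of the dial: there the bar points along the box's +x.
- furnace_mouth (a point): Centre of the mouth's upper rim, 124 mm above the table. Fixed grey furnace 130 by 130 mm, steel top 120 mm high; a white ceramic ring (outer radius 32 mm) stands 4 mm proud. The mouth is a cone open upward: 26 mm radius at the rim, narrowing 10 mm in radius per 32 mm of depth. Crucible fully home: its foot is about 36 mm below this point.
- crucible_mid (a point): Centre of the crucible, half-way up (50 mm above its foot). Dark grey open pot, 100 mm tall, 0.18 to 0.35 kg: the lower 32 mm is a cone widening from 15 to 25 mm radius, above it a straight wall of 50 mm outer diameter, 4 mm thick. z is its upward axis. Starts upright on the table between furnace and control box.
- crucible_foot (a point): Centre of the underside of the crucible's foot.
- horseshoe: Steel horseshoe lying on the table beyond the crucible, about 135 by 135 mm and 9 mm thick, loose; origin near its middle. Leave alone.
- wire_brush: Wooden wire brush with an arched handle, 200 by 62 mm, 82 mm high, loose on the table on the left near the robot; origin at the centre of its underside. Leave alone.
- hammer: Hammer about 280 mm long lying on the table on the right near the robot. Leave alone.
There are look-alikes about, which are no part of the job. What is meant by the part that bears crucible_mid is not blue, and is the smaller of those in its own colour.

How it is judged:
By the outcome, as a careful person would: the job done as asked, in the order asked, and still so for the second after the job is handed in, with the robot touching nothing.
It also fails if it takes over 72 s, if anything falls off the work surface, if the arm or the gripper's body presses on something with over 40 N, if the wrist force passes 120 N, or if a joint passes its speed limit or range.

ROBOT

A 6-joint arm with a two-finger parallel gripper is mounted at the origin on the work surface. World frame = base frame: x ahead of the robot, y to its left, z up, the work surface at z = 0. Lengths are in m, angles in rad, forces in N, time in s.
With the tool pointing down it reaches from about 0.3 to 0.875 m from the base axis. Payload 6.4 kg.
Tool frame: the origin (TCP) lies where the fingers leave the gripper's body, on its centre line; the fingertips stand 73 mm ahead of it and the grasp point (between the pads) lies 54 mm ahead of it; z points along the fingers, y is the line along which they close (so a half turn about z gives the same grasp; the last joint's range is limited). The gripper opens to 85 mm and grips with 20 to 120 N. Pads are 22 mm wide; open, the fingers measure 114 mm over their backs; the gripper's body (76 mm by 85 mm) begins 54 mm behind the grasp point. The pads swing forward as they close: fully open they stand 13 mm farther back than shut.
Start: joints at [-1.549, 0.181, 1.607, -0, 1.354, -0.206], TCP at [0.13, -0.56, 0.304] pointing down, gripper open.
Joint ranges: [-2.99, 2.99], [-0.89, 2.07], [0.3, 2.58], [-1.14, 4.28], [0, 2.63], [-3.12, 3.12]. Speed limits (rad/s): [2.57, 2.57, 3.01, 3.14, 3.14, 3.14].

INTERFACE

Orientations are given as a unit quaternion [w, x, y, z].
In Python, from bench import ctrl gives the robot as it stands.
- The arm moves only by the tool carry_out, never from a script. Its argument "steps" is one flat list of numbers, 7 for each row, row after row: the shift along the tool's x, y, z in m, then the turn, a rotation vector about the tool's x, y, z in rad, then the opening, from 0 (shut) to 1 (fully open). In form: [dx, dy, dz, wx, wy, wz, claw, dx, dy, dz, wx, wy, wz, claw, ...]. A call has 1 to 20 rows; each row is the pose to reach, as a shift and turn from the pose commanded when the call began, along the tool's axes at that moment; what a row does not reach only later rows make up. A row lasts 1/10 s, in which the tool goes at most 50 mm and 8.59 degrees, less where a joint would pass 70% of its speed; a pose out of reach is approached as far as the arm can. A call with a gripper value outside its range is refused whole. The fingers move at their own pace and stop on an object; the grip force is fixed at half the most. Time passes only in rows, so rows that repeat a pose let the fingers close. It gives the time, the measured TCP pose, the force, the opening and the grip force at its end, in the units of the state.
- ctrl.get_obs(): the state, without advancing time (a new reading comes with each control period).
- ctrl.camera(name): name is "scene" or "side" or "wrist"; returns the picture (384x512x3 uint8, red, green, blue); there is no depth.
- ctrl.camera_params(name): a dict with "vertical_fov" (degrees; the focal length in pixels is half the picture's height over the tangent of half this angle, whatever the lens; pixels are square), "cx", "cy" (the principal point, pixels), "cam_to_world" (4x4, takes a point from camera to world coordinates); the wrist camera has in their place "hand_eye" (4x4, takes a point from camera to tool coordinates, whose origin is the TCP and whose axes are the flange's). Camera axes: x right, y down, z forward; pixel columns grow to the right and rows downward; lengths in m; the calibration is good to about 2 mm. A picture is of the moment at which its call begins: read the wrist's pose just before it. camera_params takes no time and is no camera call.
- ctrl.hand_in(): hands the job in; it is judged then, once.
The state is a dict: "time_s": time; "q": joint angles; "dq": joint speeds; "joint_efforts": joint torques, N m; "eef_pos": TCP position; "eef_rot": TCP orientation; "wrist_force": force on the tool from outside, world axes, zero at the start; "torque": the same for the moment, N m; "opening": opening from 0.0 (shut) to 1.0 (fully open); "grasp_force": force on a finger pad.
Only numpy, scipy, OpenCV 4.12 (cv2) and the standard library are available. Lean on these libraries where they do the work, as an engineer would, in place of code of your own. Each camera call takes 0.05 s, during which the arm holds its last target. There are 200 camera calls.

## Working session

There is one attempt and no reset: what is moved stays moved. The work goes in short steps, Python scripts to look and compute and a tool call to move; the robot and the scene stay as the last step left them, time stands still between calls to the robot, and variables do not carry over. Pictures are saved under pics/ and viewed, at most 10 in all, crops included, and the job is handed in when it is done.

Besides the shell and the picture viewer there is one more tool, called after "Emit:" by a JSON object that holds its "method" and its "body", one argument or row to a line. carry_out: Moves the arm, as the interface text tells. Its arguments: {"type":"object","properties":{"steps":{"type":"array"}},"required":["steps"]}

```bash
mkdir -p pics; python3 - <<'E'
from bench import ctrl
import cv2,numpy as np
np.set_printoptions(precision=4,suppress=True)
o=ctrl.get_obs();print(o)
ims=[]
for n in("scene","side","wrist"):
    im=ctrl.camera(n);cv2.imwrite(f"pics/{n}0.png",im[:,:,::-1]);print(n,ctrl.camera_params(n))
E
```

```text
{'time_s': 0.0, 'q': array([-1.5493,  0.1816,  1.608 , -0.    ,  1.3538, -0.2063]), 'dq': array([ 0.0011,  0.0002,  0.0005, -0.0002,  0.0009, -0.0009]), 'joint_efforts': array([  0.0009, -44.4867, -35.1336,  -0.0004,   0.009 ,  -0.    ]), 'eef_pos': array([ 0.1299, -0.5597,  0.303 ]), 'eef_rot': array([-0.0009,  0.9935,  0.1137,  0.0001]), 'wrist_force': array([-0.0709,  0.4185, -0.0322]), 'torque': array([-0.0117, -0.0331,  0.0163]), 'grasp_force': 0.0, 'opening': 0.9997051141250837}
scene {'vertical_fov': 51.07460052319683, 'cx': 251.94882844561388, 'cy': 191.4180452494091, 'cam_to_world': array([[ 0.8958,  0.2226, -0.3848,  0.9445],
       [ 0.4444, -0.4692,  0.7631, -0.7826],
       [-0.0106, -0.8545, -0.5193,  0.6524],
       [ 0.    ,  0.    ,  0.    ,  1.    ]])}
side {'vertical_fov': 45.59544820000873, 'cx': 262.18726285321867, 'cy': 196.26091544332516, 'cam_to_world': array([[-0.9591, -0.1458,  0.2426,  0.2439],
       [-0.2821,  0.5617, -0.7777,  0.9965],
       [-0.0229, -0.8144, -0.5799,  0.8566],
       [ 0.    ,  0.    ,  0.    ,  1.    ]])}
wrist {'vertical_fov': 60.5508407797986, 'cx': 257.05080347476826, 'cy': 193.29004664039243, 'hand_eye': array([[-0.0002, -0.9662, -0.258 ,  0.0649],
       [ 1.    , -0.0004,  0.0008,  0.0001],
       [-0.0009, -0.258 ,  0.9662, -0.0707],
       [ 0.    ,  0.    ,  0.    ,  1.    ]])}
```

View pics/scene0.png

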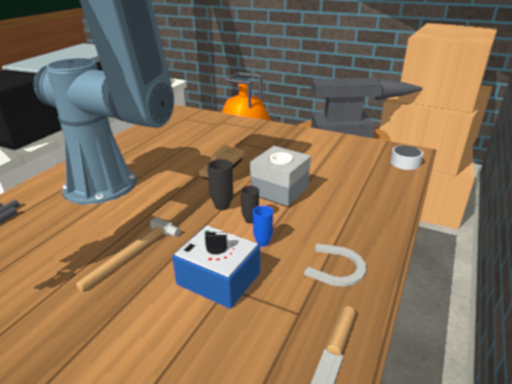

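View pics/side0.png

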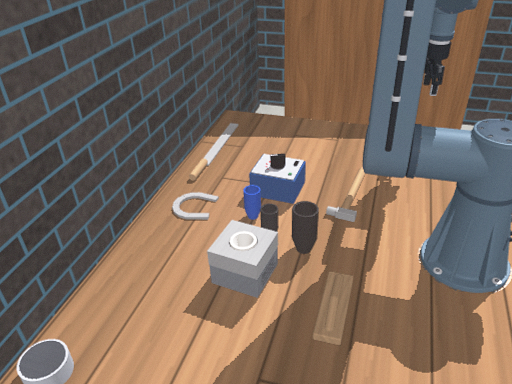

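The smaller dark pot is at scene (250,203) / side (270,217), with the control box at (217,265), the furnace at (281,175) and the blue cup at (263,225). I'll get rough positions first.

```bash
cat > h.py <<'E'
from bench import ctrl
import cv2,numpy as np
from scipy.spatial.transform import Rotation as R
np.set_printoptions(precision=4,suppress=True)
def pose():
    o=ctrl.get_obs();T=np.eye(4);T[:3,:3]=R.from_quat(o['eef_rot'],scalar_first=True).as_matrix();T[:3,3]=o['eef_pos'];return T
def cam(n,T=None):
    p=ctrl.camera_params(n);return p,(p['cam_to_world'] if n!='wrist' else T@p['hand_eye'])
def ray(n,u,v,T=None):
    p,C=cam(n,T);f=192/np.tan(np.radians(p['vertical_fov']/2))
    return C[:3,3],C[:3,:3]@np.array([(u-p['cx'])/f,(v-p['cy'])/f,1])
def plane(n,u,v,z,T=None):
    o,d=ray(n,u,v,T);return o+d*(z-o[2])/d[2]
def proj(n,X,T=None):
    p,C=cam(n,T);f=192/np.tan(np.radians(p['vertical_fov']/2));x=C[:3,:3].T@(np.asarray(X)-C[:3,3]);return np.array([f*x[0]/x[2]+p['cx'],f*x[1]/x[2]+p['cy']])
def move(T,X,yaw):  # tool-frame shift+rotvec to a downward pose at X whose tool x axis points at world yaw
    G=np.array([[np.cos(yaw),np.sin(yaw),0],[np.sin(yaw),-np.cos(yaw),0],[0,0,-1]])
    return T[:3,:3].T@(np.asarray(X)-T[:3,3]),R.from_matrix(T[:3,:3].T@G).as_rotvec()
E
python3 - <<'E'
from h import *
for n,l in(("scene",[("mouth",281,158,.124),("cruc top",250,190,.1),("bigtop",220,166,.12),("blue",263,211,.1),("dial",216,237,.131)]),("side",[("mouth",243,241,.124),("cruc top",270,210,.1),("bigtop",305,208,.12),("blue",252,190,.1),("dial",278,160,.131)])):
    for k,u,v,z in l: print(n,k,plane(n,u,v,z))
E
```

```text
scene mouth [0.5461 0.1991 0.124 ]
scene cruc top [0.5273 0.0334 0.1   ]
scene bigtop [0.4056 0.0857 0.12  ]
scene blue [ 0.6007 -0.042   0.1   ]
scene dial [ 0.5719 -0.2147  0.131 ]
side mouth [0.5426 0.2058 0.124 ]
side cruc top [0.5214 0.0386 0.1   ]
side bigtop [0.4258 0.0317 0.12  ]
side blue [ 0.598 -0.041  0.1  ]
side dial [ 0.5546 -0.1736  0.131 ]
```

```bash
python3 - <<'E'
from h import *
print(move(pose(),[.56,-.18,.36],0.228))
E
```

```text
(array([ 0.5048, -0.2729, -0.0563]), array([-0.0013, -0.0003, -0.0002]))
```

Emit:
{"method": "carry_out", "body": {
  "steps": [0.505,-0.273,-0.056,0,0,0,1,0.505,-0.273,-0.056,0,0,0,1,0.505,-0.273,-0.056,0,0,0,1,0.505,-0.273,-0.056,0,0,0,1,0.505,-0.273,-0.056,0,0,0,1,0.505,-0.273,-0.056,0,0,0,1,0.505,-0.273,-0.056,0,0,0,1,0.505,-0.273,-0.056,0,0,0,1,0.505,-0.273,-0.056,0,0,0,1,0.505,-0.273,-0.056,0,0,0,1,0.505,-0.273,-0.056,0,0,0,1,0.505,-0.273,-0.056,0,0,0,1,0.505,-0.273,-0.056,0,0,0,1,0.505,-0.273,-0.056,0,0,0,1]
}}

```text
time_s: 1.55
eef_pos: [0.56, -0.1798, 0.3592]
eef_rot: [-0.0, 0.993, 0.114, -0.001]
wrist_force: [-0.2, 0.1, 0.1]
opening: 1.0
grasp_force: 0.0
```

```bash
python3 - <<'E'
from h import *
T=pose();im=ctrl.camera("wrist");np.save("T1.npy",T);cv2.imwrite("pics/w1.png",im[:,:,::-1]);print(T)
E
```

```text
[[ 0.9738  0.2273 -0.0014  0.56  ]
 [ 0.2273 -0.9738  0.0002 -0.1798]
 [-0.0013 -0.0005 -1.      0.3592]
 [ 0.      0.      0.      1.    ]]
```

View pics/w1.png

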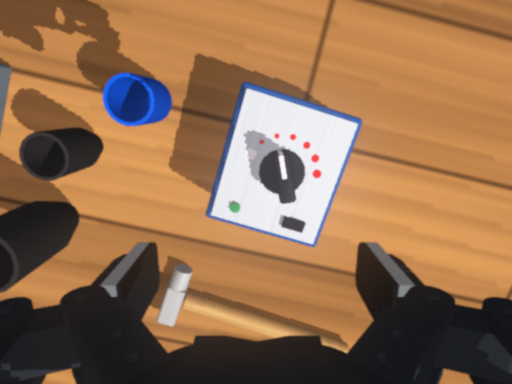

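Wrist view: the panel corners are at about (246,84), (361,120), (315,245) and (207,215). The dial is at (284,172) with its white line pointing up. The crucible rim is at (45,155) and the blue cup at (137,98). The third dot is at (293,137), so the bar sits near the second click.

```bash
python3 - <<'E'
from h import *
T=np.load("T1.npy");im=cv2.imread("pics/w1.png")
hsv=cv2.cvtColor(im,cv2.COLOR_BGR2HSV)
# panel+blue rim outline at z=.09 : union of bright-grey and blue pixels
b=((hsv[...,0]>100)&(hsv[...,0]<130)&(hsv[...,1]>120)).astype(np.uint8);b[:,:195]=0
cs,_=cv2.findContours(b,cv2.RETR_EXTERNAL,cv2.CHAIN_APPROX_NONE);c=max(cs,key=cv2.contourArea)
r=cv2.minAreaRect(c);P=np.array([plane("wrist",*q,.09,T) for q in cv2.boxPoints(r)]);print(P);C=P.mean(0);print("box",C)
L=[np.linalg.norm(P[i]-P[(i+1)%4]) for i in range(4)];print(L)
# red dots
m=((hsv[...,1]>120)&((hsv[...,0]<6)|(hsv[...,0]>172))&(hsv[...,2]>120)).astype(np.uint8)
n,_,st,ce=cv2.connectedComponentsWithStats(m)
for i in range(1,n):
    if st[i,4]>4:
        w=plane("wrist",*ce[i],.09,T)-C;print(ce[i],st[i,4],w[:2],np.hypot(*w[:2]),np.degrees(np.arctan2(w[1],w[0])))
# white line inside knob
roi=np.zeros(b.shape,np.uint8);cv2.circle(roi,(282,170),20,1,-1)
g=((im.min(2)>150)&(roi>0)).astype(np.uint8);n,lab,st,ce=cv2.connectedComponentsWithStats(g)
for i in range(1,n):
    if st[i,4]>8:
        pts=np.argwhere(lab==i)[:,::-1].astype(np.float32);v=cv2.fitLine(pts,cv2.DIST_L2,0,.01,.01).ravel()
        a=plane("wrist",*ce[i],.131,T);d=plane("wrist",*(ce[i]+10*v[:2]),.131,T)-a
        print("white",st[i],ce[i],v,a,np.degrees(np.arctan2(d[1],d[0])))
E
```

```text
[[ 0.525  -0.1349  0.09  ]
 [ 0.6423 -0.1475  0.09  ]
 [ 0.6339 -0.2714  0.09  ]
 [ 0.5121 -0.2699  0.09  ]]
box [ 0.5783 -0.2059  0.09  ]
[np.float64(0.1179347876473775), np.float64(0.12422908325217819), np.float64(0.12180907859541315), np.float64(0.1356054653790111)]
[276.5 135.5] 12 [0.0203 0.0144] 0.02490558846417889 35.42494130447202
[292.5294 136.6471] 17 [ 0.0229 -0.0018] 0.022962996027324448 -4.515766312084698
[261.  141.5] 6 [0.0108 0.0285] 0.03042755533663167 69.264088077951
[306.4074 144.7407] 27 [ 0.0182 -0.0178] 0.025438265194953874 -44.44881423065842
[314.8378 158.027 ] 37 [ 0.0069 -0.03  ] 0.030775831508720305 -77.09946384962282
[316.4667 173.4222] 45 [-0.0085 -0.0361] 0.037074967142618355 -103.18551799159941
white [279 152   8  28 142] [282.331  165.9789] [  0.1473   0.9891 282.331  165.9789] [ 0.5759 -0.2002  0.131 ] -157.39213800868998
```

```bash
cat > dots.py <<'E'
from h import *
from scipy.optimize import least_squares
def dial(im,T,guess):
    """centre & box yaw from the six red dots; white-line centroid and angle"""
    hsv=cv2.cvtColor(im,cv2.COLOR_BGR2HSV)
    m=((hsv[...,1]>120)&((hsv[...,0]<6)|(hsv[...,0]>172))&(hsv[...,2]>120)).astype(np.uint8)
    n,_,st,ce=cv2.connectedComponentsWithStats(m)
    W=np.array([plane("wrist",*ce[i],.09,T)[:2] for i in range(1,n) if st[i,4]>4])
    W=W[np.hypot(*(W-guess).T)<.06]
    def f(p):
        a=p[2]-.45*(np.arange(1,7)-3);M=p[:2]+.037*np.c_[np.cos(a),np.sin(a)]
        return (M-W[np.hypot(*(W[None]-M[:,None]).transpose(2,0,1)).argmin(1)]).ravel()
    best=min((least_squares(f,[*guess,y0],loss='soft_l1',f_scale=.002) for y0 in np.linspace(-.4,.4,5)),key=lambda s:s.cost)
    print("dots",len(W),"centre",best.x[:2],"box yaw",best.x[2],"rms mm",1e3*np.sqrt(np.mean(f(best.x)**2)))
    roi=np.zeros(m.shape,np.uint8);u=proj("wrist",[*best.x[:2],.131],T);e=proj("wrist",[*(best.x[:2]+[.027,0]),.131],T)
    cv2.circle(roi,tuple(int(k) for k in u),int(np.hypot(*(e-u))),1,-1)
    g=((im.min(2)>130)&(roi>0)).astype(np.uint8);n,lab,st,ce=cv2.connectedComponentsWithStats(g)
    for i in range(1,n):
        if st[i,4]>25:
            pts=np.argwhere(lab==i)[:,::-1].astype(np.float32);v=cv2.fitLine(pts,cv2.DIST_L2,0,.01,.01).ravel()
            a=plane("wrist",*ce[i],.131,T);d=plane("wrist",*(ce[i]+10*v[:2]),.131,T)-a
            y=np.arctan2(d[1],d[0]);y=(y-best.x[2]+np.pi/2)%np.pi-np.pi/2+best.x[2]
            print("white",st[i],"mid",a[:2]-best.x[:2],"yaw",y,"dial",1.35-(y-best.x[2]))
    return best.x
if __name__=="__main__":
    T=np.load("T1.npy");im=cv2.imread("pics/w1.png");x=dial(im,T,np.array([.57,-.2]))
    for q in[(246,84),(361,120),(315,245),(207,215)]:print(plane("wrist",*q,.09,T))
    print("cruc",plane("wrist",45,155,.1,T))
E
python3 dots.py
```

```text
dots 6 centre [ 0.5642 -0.2053] box yaw -0.06675574567428091 rms mm 0.1583594564495343
white [278 151  10  29 166] mid [0.0119 0.0052] yaw 0.40650820704001656 dial 0.8767360472857026
white [255 152  59  57 925] mid [-0.0078 -0.0053] yaw -0.982536110744044 dial 2.265780365069763
[ 0.6403 -0.1502  0.09  ]
[ 0.633  -0.2708  0.09  ]
[ 0.491  -0.2626  0.09  ]
[ 0.4983 -0.1385  0.09  ]
cruc [0.5276 0.0316 0.1   ]
```

```bash
python3 - <<'E'
from h import *
print(ctrl.get_obs()['q'],move(pose(),[.5642,-.2053,.2],0.383),move(pose(),[.5642,-.2053,.176],0.383))
E
```

```text
[-0.5134  0.1694  1.5079 -0.0005  1.4654  0.8296] (array([-0.0009,  0.0253,  0.1593]), array([-0.0005,  0.0012, -0.1551])) (array([-0.0009,  0.0253,  0.1833]), array([-0.0005,  0.0012, -0.1551]))
```

Emit:
{"method": "carry_out", "body": {
  "steps": [-0.001,0.025,0.05,0,0.001,-0.155,1,-0.001,0.025,0.05,0,0.001,-0.155,1,-0.001,0.025,0.1,0,0.001,-0.155,1,-0.001,0.025,0.15,0,0.001,-0.155,1,-0.001,0.025,0.17,0,0.001,-0.155,1,-0.001,0.025,0.183,0,0.001,-0.155,1,-0.001,0.025,0.183,0,0.001,-0.155,1,-0.001,0.025,0.183,0,0.001,-0.155,0,-0.001,0.025,0.183,0,0.001,-0.155,0,-0.001,0.025,0.183,0,0.001,-0.155,0,-0.001,0.025,0.183,0,0.001,-0.155,0,-0.001,0.025,0.183,0,0.001,-0.155,0,-0.001,0.025,0.183,0,0.001,-0.155,0,-0.001,0.025,0.183,0,0.001,-0.155,0]
}}

```text
time_s: 3.0
eef_pos: [0.5651, -0.2045, 0.1779]
eef_rot: [0.0, 0.982, 0.19, 0.001]
wrist_force: [-1.7, 1.8, 6.1]
opening: 0.175
grasp_force: 58.6
```

```bash
python3 - <<'E'
from h import *
o=ctrl.get_obs();print(o['torque'],move(pose(),[.5642,-.2053,.176],0.383),move(pose(),[.5642,-.2053,.176],1.283))
E
```

```text
[ 0.3317  0.2641 -0.0011] (array([-0.0011,  0.0004,  0.0019]), array([ 0.0003, -0.0016, -0.    ])) (array([-0.0011,  0.0004,  0.0019]), array([ 0.001 , -0.0013, -0.9   ]))
```

Emit:
{"method": "carry_out", "body": {
  "steps": [0,0,-0.002,0,0,0,0,0,0,-0.002,0,0,-0.12,0,0,0,-0.002,0,0,-0.24,0,0,0,-0.002,0,0,-0.36,0,0,0,-0.002,0,0,-0.48,0,0,0,-0.002,0,0,-0.6,0,0,0,-0.002,0,0,-0.72,0,0,0,-0.002,0,0,-0.84,0,0,0,-0.002,0,0,-0.9,0,0,0,-0.002,0,0,-0.95,0,0,0,-0.002,0,0,-0.95,0,0,0,-0.002,0,0,-0.95,0]
}}

```text
time_s: 4.2
eef_pos: [0.5646, -0.2045, 0.178]
eef_rot: [-0.001, 0.787, 0.617, 0.001]
wrist_force: [1.5, 0.5, -8.2]
opening: 0.173
grasp_force: 70.6
```

```bash
python3 - <<'E'
from h import *
o=ctrl.get_obs();print(o['torque'],o['q'],move(pose(),[.5642,-.2053,.176],1.283))
E
```

```text
[-0.0055 -0.4349 -1.596 ] [-0.5457  0.3739  1.6379  0.0018  1.1302 -0.3051] (array([-0.0009, -0.0002,  0.002 ]), array([-0.    , -0.0017,  0.0465]))
```

Emit:
{"method": "carry_out", "body": {
  "steps": [0,0,0,0,0,0.04,0,0,0,0,0,0,0.05,1,0,0,0,0,0,0.05,1,0,0,0,0,0,0.05,1,0,0,0,0,0,0.05,1,0,0,0,0,0,0.05,1,0,0,-0.03,0,0,0.05,1,0,0,-0.08,0,0,0.05,1,0,0,-0.13,0,0,0.05,1,0,0,-0.18,0,0,0.05,1,0,0,-0.18,0,0,0.05,1]
}}

```text
time_s: 5.3
eef_pos: [0.5672, -0.2062, 0.3685]
eef_rot: [0.007, 0.801, 0.598, 0.003]
wrist_force: [-0.1, -0.1, 0.7]
opening: 1.003
grasp_force: 0.0
```

```bash
python3 - <<'E'
from h import *
from dots import dial
T=pose();im=ctrl.camera("wrist")[:,:,::-1].copy();cv2.imwrite("pics/w2.png",im);dial(im,T,np.array([.564,-.205]))
print(T[:3,3],move(T,[.52,.13,.40],2.356))
E
```

```text
dots 6 centre [ 0.5644 -0.2055] box yaw -0.0673343223727821 rms mm 0.12411058130848188
white [247 146   6  29 145] mid [0.0036 0.013 ] yaw 1.2721076943451872 dial 0.010557983282030836
white [222 152  57  51 790] mid [-0.0034 -0.0078] yaw -0.2913439881212337 dial 1.5740096657484517
[ 0.5672 -0.2062  0.3685] (array([ 0.3089, -0.14  , -0.0348]), array([ 0.0124,  0.0115, -1.0727]))
```

Emit:
{"method": "carry_out", "body": {
  "steps": [0.309,-0.14,-0.045,0,0,-1.073,1,0.309,-0.14,-0.045,0,0,-1.073,1,0.309,-0.14,-0.045,0,0,-1.073,1,0.309,-0.14,-0.045,0,0,-1.073,1,0.309,-0.14,-0.045,0,0,-1.073,1,0.309,-0.14,-0.045,0,0,-1.073,1,0.309,-0.14,-0.045,0,0,-1.073,1,0.309,-0.14,-0.045,0,0,-1.073,1,0.309,-0.14,-0.045,0,0,-1.073,1,0.309,-0.14,-0.045,0,0,-1.073,1,0.309,-0.14,-0.045,0,0,-1.073,1]
}}

```text
time_s: 6.45
eef_pos: [0.5183, 0.1299, 0.4031]
eef_rot: [-0.0, 0.384, 0.923, -0.0]
wrist_force: [0.0, 0.3, 0.7]
opening: 1.002
grasp_force: 0.0
```

```bash
python3 - <<'E'
from h import *
T=pose();im=ctrl.camera("wrist")[:,:,::-1].copy();cv2.imwrite("pics/w3.png",im);np.save("T3.npy",T);print(T,ctrl.get_obs()['q'])
E
```

```text
[[-0.7048  0.7094 -0.0004  0.5183]
 [ 0.7094  0.7048 -0.      0.1299]
 [ 0.0002 -0.0003 -1.      0.4031]
 [ 0.      0.      0.      1.    ]] [ 0.0232  0.0223  1.5804  0.0001  1.539  -0.7589]
```

View pics/w3.png

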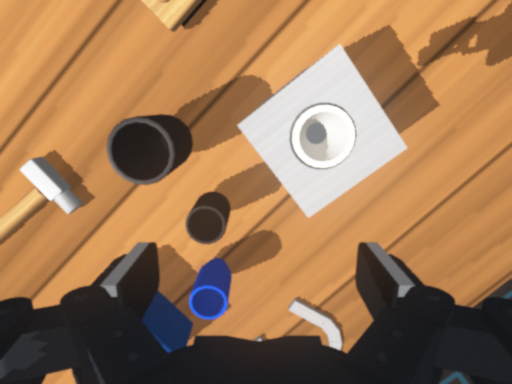

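Wrist view: the crucible rim is at (207,223), the big pot at (148,150), the blue cup at (210,300), and the furnace ring at (323,135). Now I'll fit circles.

```bash
cat > fit.py <<'E'
from h import *
from scipy.optimize import least_squares
def circ(mask,z,T,name,r0=None):
    cs,_=cv2.findContours(mask.astype(np.uint8),cv2.RETR_EXTERNAL,cv2.CHAIN_APPROX_NONE);c=max(cs,key=cv2.contourArea)[:,0].astype(float)
    W=np.array([plane("wrist",*q,z,T)[:2] for q in c])
    p=least_squares(lambda p:np.hypot(*(W-p[:2]).T)-p[2],[*W.mean(0),.03],loss='soft_l1',f_scale=.001).x
    print(name,"centre",p[:2],"r",p[2],"res",np.median(np.abs(np.hypot(*(W-p[:2]).T)-p[2])));return p
E
python3 - <<'E'
from fit import *
T=np.load("T3.npy");im=cv2.imread("pics/w3.png");g=im.max(2).astype(int)
def roi(u,v,r):
    m=np.zeros(g.shape,np.uint8);cv2.circle(m,(u,v),r,1,-1);return m>0
hsv=cv2.cvtColor(im,cv2.COLOR_BGR2HSV)
for t in(215,225,235,245):circ((im.min(2)>t)&roi(323,135,45),.124,T,f"ring{t}")
# furnace top square
m=((hsv[...,1]<40)&(g>150)).astype(np.uint8);m[:40]=0;cs,_=cv2.findContours(m,0,1);c=max(cs,key=cv2.contourArea);r=cv2.minAreaRect(c)
B=np.array([plane("wrist",*q,.12,T) for q in cv2.boxPoints(r)]);print("top",B.mean(0),[np.linalg.norm(B[i]-B[i-1]) for i in range(4)])
# crucible: dark blob; use the lower part of outline (rim side)
d=(g<75)&roi(207,218,40)
for t in(60,75,90):
  d=((g<t)&roi(208,218,38)).astype(np.uint8);cs,_=cv2.findContours(d,0,cv2.CHAIN_APPROX_NONE);c=max(cs,key=cv2.contourArea)[:,0].astype(float)
  W=np.array([plane("wrist",*q,.1,T)[:2] for q in c])
  for u0 in (218,224):
    Wl=W[c[:,1]>u0]
    p=least_squares(lambda p:np.hypot(*(Wl-p).T)-.025,Wl.mean(0),loss='soft_l1',f_scale=.001).x
    p3=least_squares(lambda p:np.hypot(*(Wl-p[:2]).T)-p[2],[*p,.025],loss='soft_l1',f_scale=.001).x
    print("cruc",t,u0,p,p3,proj("wrist",[*p,.1],T))
print(cv2.imwrite("pics/c3.png",cv2.resize(im[90:270,150:380],None,fx=3,fy=3)))
E
```

```text
ring215 centre [0.5437 0.2021] r 0.04655659025683756 res 0.0007862162050258879
ring225 centre [0.544  0.2022] r 0.03220226079114767 res 0.00020740331590163308
ring235 centre [0.544  0.2022] r 0.031924405623732735 res 0.0002471118653787005
ring245 centre [0.5439 0.2021] r 0.03157678466965552 res 0.00024003893066114335
top [0.5441 0.2037 0.12  ] [np.float64(0.13704515573227274), np.float64(0.12974303283070984), np.float64(0.12916174130276123), np.float64(0.1398574814729968)]
cruc 60 218 [0.5561 0.0312] [0.5378 0.0331 0.0102] [222.6156 241.9068]
cruc 60 224 [0.5561 0.0224] [0.5375 0.0288 0.0087] [217.6563 246.6504]
cruc 75 218 [0.5216 0.0365] [0.5259 0.0321 0.0199] [204.7062 220.2535]
cruc 75 224 [0.5217 0.0365] [0.526  0.032  0.0198] [204.7111 220.3075]
cruc 90 218 [0.5226 0.0354] [0.5258 0.0331 0.0217] [204.7109 221.3968]
cruc 90 224 [0.5227 0.0355] [0.5263 0.032  0.0209] [204.7897 221.4267]
True
```

View pics/c3.png

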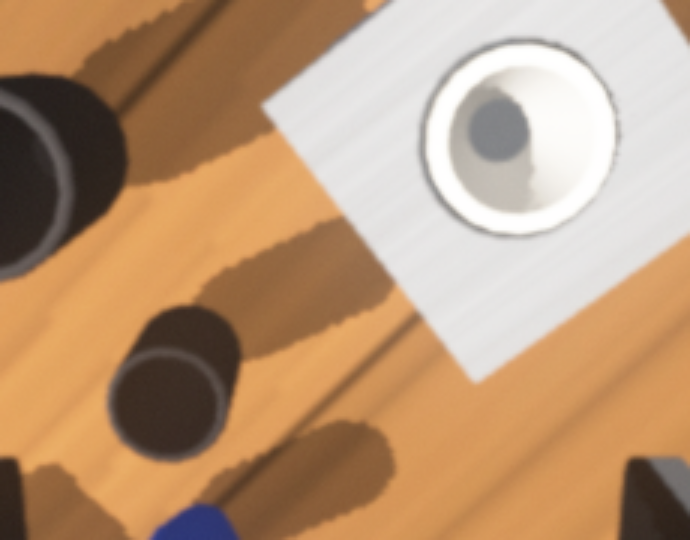

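```bash
python3 - <<'E'
from h import *
T=np.load("T3.npy");print(plane("wrist",206,224.7,.1,T));print(move(pose(),[.5265,.0328,.129],2.356))
E
```

```text
[0.5266 0.0334 0.1   ]
(array([-0.0746, -0.0627,  0.2743]), array([ 0.    , -0.0001, -0.0031]))
```

Emit:
{"method": "carry_out", "body": {
  "steps": [-0.0745,-0.0625,0,0,0,-0.003,1,-0.0745,-0.0625,0,0,0,-0.003,1,-0.0745,-0.0625,0.04,0,0,-0.003,1,-0.0745,-0.0625,0.09,0,0,-0.003,1,-0.0745,-0.0625,0.13,0,0,-0.003,1,-0.0745,-0.0625,0.17,0,0,-0.003,1,-0.0745,-0.0625,0.21,0,0,-0.003,1,-0.0745,-0.0625,0.24,0,0,-0.003,1,-0.0745,-0.0625,0.26,0,0,-0.003,1,-0.0745,-0.0625,0.274,0,0,-0.003,1,-0.0745,-0.0625,0.274,0,0,-0.003,1,-0.0745,-0.0625,0.274,0,0,-0.003,1,-0.0745,-0.0625,0.274,0,0,-0.003,0,-0.0745,-0.0625,0.274,0,0,-0.003,0,-0.0745,-0.0625,0.274,0,0,-0.003,0,-0.0745,-0.0625,0.274,0,0,-0.003,0,-0.0745,-0.0625,0.274,0,0,-0.003,0]
}}

```text
time_s: 8.2
eef_pos: [0.5275, 0.0341, 0.1313]
eef_rot: [0.001, 0.381, 0.924, 0.0]
wrist_force: [-1.9, -0.7, 4.9]
opening: 0.574
grasp_force: 60.8
```

```bash
python3 - <<'E'
from h import *
print(ctrl.get_obs()['opening'],pose(),move(pose(),[.544,.202,.33],2.356))
E
```

```text
0.5740875323583647 [[-0.7092  0.705   0.0025  0.5275]
 [ 0.705   0.7092 -0.0007  0.0341]
 [-0.0023  0.0013 -1.      0.1313]
 [ 0.      0.      0.      1.    ]] (array([ 0.1062,  0.131 , -0.1987]), array([0.0013, 0.0023, 0.0032]))
```

Emit:
{"method": "carry_out", "body": {
  "steps": [0,0,-0.01,0,0,0,0,0,0,-0.03,0,0,0,0,0,0,-0.07,0,0,0,0,0,0,-0.11,0,0,0,0,0,0,-0.15,0,0,0,0,0,0,-0.2,0,0,0,0,0.03,0.035,-0.2,0,0,0,0,0.055,0.065,-0.2,0,0,0,0,0.08,0.1,-0.2,0,0,0,0,0.106,0.131,-0.2,0,0,0,0,0.106,0.131,-0.2,0,0,0,0,0.106,0.131,-0.2,0,0,0,0]
}}

```text
time_s: 9.4
eef_pos: [0.5433, 0.2031, 0.3299]
eef_rot: [0.0, 0.38, 0.925, -0.0]
wrist_force: [-0.5, -0.3, -3.3]
opening: 0.576
grasp_force: 63.4
```

```bash
python3 - <<'E'
from h import *
T=pose();print(T,ctrl.get_obs()['wrist_force'],move(T,[.544,.202,.26],2.356))
a=ctrl.camera("scene")[:,:,::-1];b=ctrl.camera("side")[:,:,::-1]
cv2.imwrite("pics/p4.png",np.hstack([cv2.resize(a[70:250,200:380],None,fx=2.2,fy=2.2),cv2.resize(b[90:270,160:340],None,fx=2.2,fy=2.2)]))
for n in("scene","side"):print(n,proj(n,[.544,.202,.124]))
E
```

```text
[[-0.7107  0.7035  0.0002  0.5433]
 [ 0.7035  0.7107 -0.0001  0.2031]
 [-0.0002  0.0001 -1.      0.3299]
 [ 0.      0.      0.      1.    ]] [-0.4601 -0.3311 -3.2687] (array([-0.0013, -0.0002,  0.0699]), array([0.0001, 0.0002, 0.0053]))
scene [280.7178 157.4655]
side [242.9492 239.909 ]
```

View pics/p4.png

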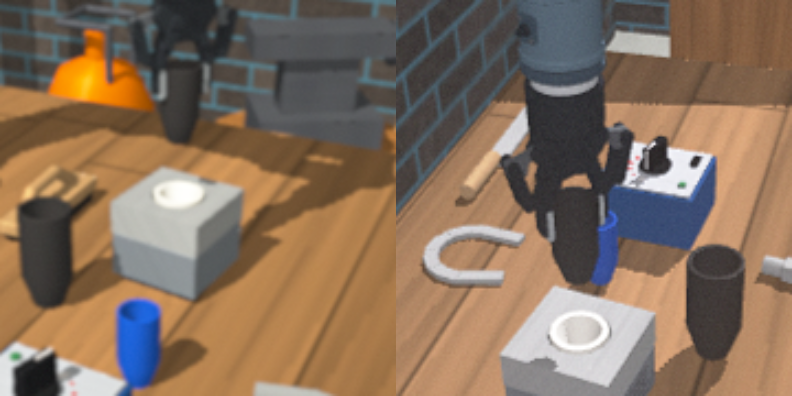

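The crucible is held upright above the mouth, and both other views confirm the dial bar is back at off. Lowering.

Emit:
{"method": "carry_out", "body": {
  "steps": [-0.001,0,0.03,0,0,0.005,0,-0.001,0,0.055,0,0,0.005,0,-0.001,0,0.07,0,0,0.005,0,-0.001,0,0.08,0,0,0.005,0,-0.001,0,0.088,0,0,0.005,0,-0.001,0,0.094,0,0,0.005,0,-0.001,0,0.1,0,0,0.005,0,-0.001,0,0.1,0,0,0.005,0,-0.001,0,0.1,0,0,0.005,0,-0.001,0,0.1,0,0,0.005,0]
}}

```text
time_s: 10.5
eef_pos: [0.545, 0.2014, 0.2306]
eef_rot: [0.001, 0.384, 0.923, 0.001]
wrist_force: [0.6, 0.5, -2.7]
opening: 0.573
grasp_force: 63.4
```

Emit:
{"method": "carry_out", "body": {
  "steps": [0.001,0,0.002,0,0,0,0,0.001,0,0.004,0,0,0,0,0.001,0,0.006,0,0,0,0,0.001,0,0.007,0,0,0,0,0.001,0,0.008,0,0,0,0,0.001,0,0.008,0,0,0,0,0.001,0,0.008,0,0,0,0]
}}

```text
time_s: 11.2
eef_pos: [0.5444, 0.2022, 0.2222]
eef_rot: [0.001, 0.384, 0.923, 0.001]
wrist_force: [1.8, 1.6, -2.4]
opening: 0.566
grasp_force: 63.1
```

Emit:
{"method": "carry_out", "body": {
  "steps": [0,0.0007,0,0,0,0,0,0,0.0007,0.001,0,0,0,0,0,0.0007,0.002,0,0,0,0,0,0.0007,0.003,0,0,0,0,0,0.0007,0.003,0,0,0,0]
}}

```text
time_s: 11.7
eef_pos: [0.5449, 0.2028, 0.2194]
eef_rot: [0.001, 0.384, 0.923, 0.001]
wrist_force: [2.2, 2.3, -0.1]
opening: 0.577
grasp_force: 63.2
```

Emit:
{"method": "carry_out", "body": {
  "steps": [0,0,0.001,0,0,0,0,0,0,0.002,0,0,0,0,0,0,0.002,0,0,0,0,0,0,0.002,0,0,0,0]
}}

```text
time_s: 12.1
eef_pos: [0.545, 0.2029, 0.219]
eef_rot: [0.001, 0.384, 0.923, 0.001]
wrist_force: [-3.0, 1.8, 11.0]
opening: 0.57
grasp_force: 64.2
```

```bash
python3 - <<'E'
from h import *
o=ctrl.get_obs();print(o['torque'],o['wrist_force'],pose())
E
```

```text
[ 0.4519  0.3477 -0.0132] [-3.0412  1.8312 10.9902] [[-0.7056  0.7086  0.0028  0.545 ]
 [ 0.7087  0.7056  0.0009  0.2029]
 [-0.0013  0.0026 -1.      0.219 ]
 [ 0.      0.      0.      1.    ]]
```

Contact came at the predicted home height, so I'll release and lift.

Emit:
{"method": "carry_out", "body": {
  "steps": [0,0,-0.001,0,0,0,0,0,0,-0.001,0,0,0,0.7,0,0,-0.001,0,0,0,1,0,0,-0.001,0,0,0,1,0,0,-0.001,0,0,0,1,0,0,-0.02,0,0,0,1,0,0,-0.05,0,0,0,1,0,0,-0.09,0,0,0,1,0,0,-0.13,0,0,0,1,0,0,-0.17,0,0,0,1,0.02,-0.06,-0.18,0,0,0,1,0.02,-0.06,-0.18,0,0,0,1,0.02,-0.06,-0.18,0,0,0,1]
}}

```text
time_s: 13.4
eef_pos: [0.4867, 0.1738, 0.3978]
eef_rot: [0.001, 0.384, 0.923, 0.001]
wrist_force: [-0.1, -0.0, -0.3]
opening: 1.001
grasp_force: 0.0
```

```bash
python3 - <<'E'
from h import *
T=pose();im=ctrl.camera("wrist")[:,:,::-1].copy();np.save("T5.npy",T);cv2.imwrite("pics/w5.png",im)
a=ctrl.camera("scene")[:,:,::-1];b=ctrl.camera("side")[:,:,::-1]
u=[int(k) for k in proj("wrist",[.544,.202,.188],T)];print(T[:3,3],u,ctrl.get_obs()['wrist_force'])
f=lambda i,x,y:cv2.resize(i[max(0,y-50):max(0,y-50)+100,max(0,x-50):max(0,x-50)+100],(260,260),interpolation=cv2.INTER_CUBIC)
c=lambda n:[int(k) for k in proj(n,[.544,.202,.16])]
cv2.imwrite("pics/p5.png",np.hstack([f(im,*u),f(a,*c("scene")),f(b,*c("side"))]))
E
```

```text
[0.4867 0.1738 0.3978] [325, 204] [-0.4374  0.1561 -0.5736]
```

View pics/p5.png

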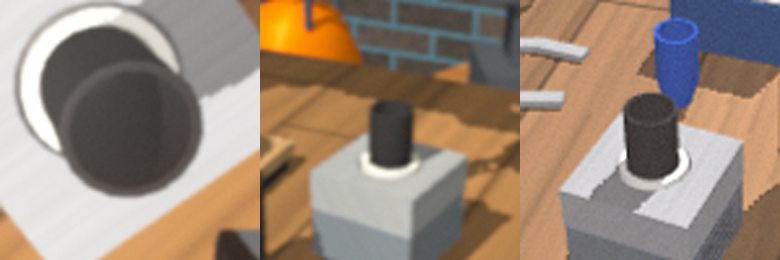

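The crucible's rim is where a fully-home, upright pot should be: measured (325.4,203.2) against predicted (325,204). Back to the dial.

```bash
python3 - <<'E'
from h import *
print(move(pose(),[.5642,-.2053,.3],1.283))
E
```

```text
(array([-0.3228, -0.214 ,  0.0966]), array([ 0.0011, -0.0001,  1.0705]))
```

Emit:
{"method": "carry_out", "body": {
  "steps": [-0.323,-0.214,0,0,0,1.07,1,-0.323,-0.214,0,0,0,1.07,1,-0.323,-0.214,0,0,0,1.07,1,-0.323,-0.214,0,0,0,1.07,1,-0.323,-0.214,0,0,0,1.07,1,-0.323,-0.214,0,0,0,1.07,1,-0.323,-0.214,0,0,0,1.07,1,-0.323,-0.214,0,0,0,1.07,1,-0.323,-0.214,0.05,0,0,1.07,1,-0.323,-0.214,0.096,0,0,1.07,1,-0.323,-0.214,0.096,0,0,1.07,1,-0.323,-0.214,0.096,0,0,1.07,1]
}}

```text
time_s: 14.75
eef_pos: [0.5642, -0.2054, 0.3003]
eef_rot: [-0.001, 0.801, 0.599, -0.0]
wrist_force: [0.4, -0.1, 1.4]
opening: 1.001
grasp_force: 0.0
```

```bash
python3 - <<'E'
from h import *
from dots import dial
T=pose();im=ctrl.camera("wrist")[:,:,::-1].copy();dial(im,T,np.array([.564,-.205]))
print(T[:3,3],move(T,[.5642,-.2053,.178],1.283))
E
```

```text
dots 6 centre [ 0.5643 -0.2054] box yaw -0.06909610012312942 rms mm 0.14852023089503155
white [255 159   7  35 228] mid [0.004  0.0129] yaw 1.2906668971404636 dial -0.009762997263592865
white [ 222  169   71   61 1306] mid [-0.0048 -0.008 ] yaw -0.2971800632866355 dial 1.5780839631635062
[ 0.5642 -0.2054  0.3003] (array([-0.    ,  0.0001,  0.1223]), array([-0.0017, -0.0013,  0.0011]))
```

Emit:
{"method": "carry_out", "body": {
  "steps": [0,0,0.04,0,0,0,1,0,0,0.08,0,0,0,1,0,0,0.105,0,0,0,1,0,0,0.121,0,0,0,1,0,0,0.121,0,0,0,1,0,0,0.121,0,0,0,0,0,0,0.121,0,0,0,0,0,0,0.121,0,0,0,0,0,0,0.121,0,0,0,0,0,0,0.121,0,0,0,0,0,0,0.121,0,0,0,0]
}}

```text
time_s: 15.9
eef_pos: [0.5642, -0.2056, 0.1808]
eef_rot: [0.0, 0.801, 0.599, 0.001]
wrist_force: [-2.0, 1.0, 5.6]
opening: 0.177
grasp_force: 59.3
```

Emit:
{"method": "carry_out", "body": {
  "steps": [0,0,0,0,0,0.12,0,0,0,0,0,0,0.24,0,0,0,0,0,0,0.36,0,0,0,0,0,0,0.48,0,0,0,0,0,0,0.6,0,0,0,0,0,0,0.72,0,0,0,0,0,0,0.84,0,0,0,0,0,0,0.96,0,0,0,0,0,0,1.08,0,0,0,0,0,0,1.2,0,0,0,0,0,0,1.3,0,0,0,0,0,0,1.35,0,0,0,0,0,0,1.35,0,0,0,0,0,0,1.35,0]
}}

```text
time_s: 17.3
eef_pos: [0.5637, -0.2049, 0.1808]
eef_rot: [-0.001, 0.999, -0.033, -0.0]
wrist_force: [-4.6, 3.6, 8.4]
opening: 0.172
grasp_force: 59.9
```

```bash
python3 - <<'E'
from h import *
o=ctrl.get_obs();print(o['torque'],o['opening'],move(pose(),[.5642,-.2053,.178],-0.068))
E
```

```text
[ 0.6132  0.8103 -0.0087] 0.1724087040238625 (array([0.0005, 0.0004, 0.0028]), array([-0.0014,  0.0004,  0.002 ]))
```

Yaw and torque look right. Release, lift, and check.

Emit:
{"method": "carry_out", "body": {
  "steps": [0,0,0,0,0,0,1,0,0,0,0,0,0,1,0,0,0,0,0,0,1,0,0,0,0,0,0,1,0,0,-0.03,0,0,0,1,0,0,-0.07,0,0,0,1,0,0,-0.11,0,0,0,1,0,0,-0.15,0,0,0,1,0,0,-0.17,0,0,0,1,0,0,-0.17,0,0,0,1,0,0,-0.17,0,0,0,1]
}}

```text
time_s: 18.4
eef_pos: [0.5638, -0.2055, 0.3494]
eef_rot: [-0.0, 0.999, -0.033, 0.0]
wrist_force: [-0.1, -1.0, -1.0]
opening: 0.995
grasp_force: 0.0
```

```bash
python3 - <<'E'
from h import *
from dots import dial
T=pose();im=ctrl.camera("wrist")[:,:,::-1].copy();dial(im,T,np.array([.564,-.205]))
cv2.imwrite("pics/p6.png",np.vstack([np.hstack([ctrl.camera("scene"),ctrl.camera("side")])[:,:,::-1]])[::1,::1]) 
b=cv2.imread("pics/p6.png");cv2.imwrite("pics/p6.png",cv2.resize(b,(800,300),interpolation=cv2.INTER_AREA))
E
```

```text
dots 6 centre [ 0.5641 -0.2053] box yaw -0.0636688600853437 rms mm 0.1690068737483787
white [254 150   6  30 168] mid [ 0.0134 -0.001 ] yaw -0.058893624105538694 dial 1.345224764020195
white [ 226  156   61   55 1001] mid [-0.0096  0.0006] yaw -1.598112274335335 dial 2.8844434142499917
```

View pics/p6.png

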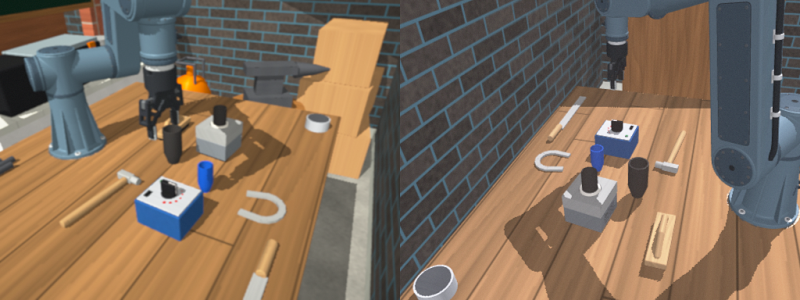

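The dial reads 1.345, which is the third click. The crucible is seated at (219,130) in the left view, and the horseshoe, brush and hammer haven't moved.

```bash
python3 -c "
from bench import ctrl
print(ctrl.hand_in())"
```

```text
the job is handed in; nothing more can be done
None
```

The job is handed in after about 18.5 s: I turned the heat to its off stop, seated the crucible upright in the furnace mouth and let go, then set the selector to the third click (camera reading 1.345 rad); the horseshoe, brush and hammer look undisturbed in the last pictures.

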